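# Clamp the fishing reel and hold its spool off the shaft

### The job

The fishing reel's foot is not clamped yet: push the bench holder's captive screw-knob all the way down, and only then turn it clockwise to its stop. Then lift the bare spool straight up off the reel's shaft and hold it level and steady over the shaft, about 6 cm of air between shaft tip and spool. Finish while still holding it there; the loose washer must stay in the spool's top, and leave the other parts on the mat alone.

Things in the scene. Friction and masses are not known exactly. Their poses are not given: they have to be found in the camera images.
- holder: Fixed aluminium plate 90 x 210 x 20 mm (x, y, z) with a black reel standing on it. Origin on the bench (z = 0) under the vertical shaft; z up. Plate from y = +55 to -155 mm, screw-knob at y = -110 mm. Reel: gearbox, radius 32 mm, up to z = 52 mm; rotor hub, radius 19 mm, up to z = 75 mm, where the spool rests; steel shaft, radius 4 mm, up to 118 mm. Clamp bar by the reel 34 mm high.
- shaft_tip (a point): Centre of the top end of the vertical steel shaft, 118 mm above the bench; 7 mm above the spool's top at the start. z axis up.
- knob_grip (a point): Point on the vertical axis of the black screw-knob, 64 mm above the bench with the knob up, 58 mm when down; turns and sinks with it. The knob is a flat upright bar: 38 mm long along this frame's x, 11 mm thick along y, from 14 mm below to 10 mm above the point. Below it a flange 24 mm wide, 4 mm thick, then a 10 mm screw; under it a boss 28 mm wide, 34 mm high.
- clamp_push (a joint): How far the knob is pushed down (m): 0 up, 0.006 fully down. It takes about 5 N and stays where it is left (friction, no spring).
- clamp_turn (a joint): Turn of the knob (rad), growing clockwise seen from above: 0 to 0.35 at the start, firm stop at 1.5. Friction 0.04 N m, no spring. It turns even with the knob up, but turning it there by more than a little spoils the thread. At 0 the bar lies along the holder's x axis.
- spool: Bare aluminium spool, 36 mm high, 60 to 130 g, resting loose on the shaft. Origin at the centre of its underside, z up along its bore. Two 50 mm wide flanges (0 to 8 and 24 to 36 mm height), between them a 41 mm core; 13 mm bore right through. Round recess in the top, 8 mm deep, 41 mm wide. Can be gripped from above across both flanges.
- washer: Brass drag washer, 33 mm outside, 15 mm inside, 3 mm thick, 12 g, lying loose round the shaft in the recess of the spool's top, its underside 28 mm above the spool's underside. Origin at the centre of its underside.
- gear: Loose brass gear, 40 mm across and 6 mm thick, with an upright steel stub up to 24 mm height, lying on the mat. Origin at the centre of its underside. To be left alone.
- cover: Loose round steel side cover, 54 mm across, 12 mm high, on the mat. Origin at the centre of its underside. To be left alone.
- crank: Loose crank arm, 75 mm long along its x and 8 mm high, with an upright black grip 26 mm high at its +x end. Origin under its middle. To be left alone.
There are look-alikes about, which are no part of the job. There is more than one size of the washer; the job needs the smallest.

How it is judged:
By the outcome, as a careful person would: the job done as asked, in the order asked, and still so for the second after the job is handed in, while the arm keeps its last pose, push and grip.
It also fails if it takes over 48 s, if anything falls off the work surface, if the arm or the gripper's body presses on something with over 40 N, if the wrist force passes 120 N, or if a joint passes its speed limit or range.

### The arm

A 7-joint arm with a two-finger parallel gripper is mounted at the origin on the work surface. World frame = base frame: x ahead of the robot, y to its left, z up, the work surface at z = 0. Lengths are in m, angles in rad, forces in N, time in s.
With the tool pointing down it reaches from about 0.35 to 0.9 m from the base axis. Payload 8.1 kg.
Tool frame: the origin (TCP) lies between the finger pads; the fingertips stand 11 mm ahead of it and the grasp point (between the pads) lies 8 mm behind it; z points along the fingers, y is the line along which they close (so a half turn about z gives the same grasp; the last joint's range is limited). The gripper opens to 92 mm and grips with 3 to 60 N. Pads are 19 mm wide; open, the fingers measure 130 mm over their backs; the gripper's body (75 mm by 190 mm) begins 47 mm behind the grasp point.
Start: joints at [1.22, 0.434, 0.025, 1.573, -0.012, 1.134, -0.075], TCP at [0.153, -0.606, 0.238] pointing down, gripper open.
Joint ranges: [-2.62, 2.62], [-0.44, 2.09], [-1.27, 1.32], [0.08, 2.57], [-1.32, 4.46], [0.12, 2], [-2.74, 2.74]. Speed limits (rad/s): [2.22, 2.22, 3.01, 3.01, 3.14, 3.14, 3.14].

### API

Orientations are given as a rotation vector (axis times angle).
In Python, from cell import observe, get_image, camera_params, sign_off gives the robot as it stands.
- The arm moves only by the shell command python3 -m pendant 'ROWS' [FORCE]. ROWS is JSON, one flat list of numbers, 7 for each row, row after row: the shift along the tool's x, y, z in m, then the turn, a rotation vector about the tool's x, y, z in rad, then the finger opening in m, from 0 to 0.0918. In form: [dx, dy, dz, rx, ry, rz, jaw, dx, dy, dz, rx, ry, rz, jaw, ...]. A call has 1 to 10 rows; each row shifts and turns the commanded pose from where the row before left it, along the tool's axes as they then stand; what a row does not reach is not made up. A row lasts 1/8 s, in which the tool goes at most 62.5 mm and 10.7 degrees, less where a joint would pass 70% of its speed; a pose out of reach is approached as far as the arm can. A call is refused whole if a number of a shift passes 0.0625 or a number of a turn 0.188, either way. A call with a gripper value outside its range is refused whole. The fingers move at their own pace and stop on an object; FORCE is the grip in N (left out, the last holds). Time passes only in rows, so rows that do not move let the fingers close. It gives the time, the measured TCP pose, the force, the opening and the grip force at its end, in the units of the state.
- observe(): the state, without advancing time (a new reading comes with each control period).
- get_image(name): name is "scene" or "side" or "wrist"; returns the picture (420x560x3 uint8, red, green, blue); there is no depth.
- camera_params(name): a dict with "intrinsics" (3x3 intrinsics, pixels), "eye" and "rotation" of the camera in the world; the wrist camera has in their place "T_tool_cam" (4x4, takes a point from camera to tool coordinates, whose origin is the TCP and whose axes are the flange's). Camera axes: x right, y down, z forward; pixel columns grow to the right and rows downward; lengths in m; the calibration is good to about 2 mm. A picture is of the moment at which its call begins: read the wrist's pose just before it. camera_params takes no time and is no camera call.
- sign_off(): hands the job in; it is judged then, once.
The state is a dict: "clock": time; "joints": joint angles; "dq": joint speeds; "joint_efforts": joint torques, N m; "position": TCP position; "ee_rot": TCP orientation; "force": force on the tool from outside, world axes, zero at the start; "ft_torque": the same for the moment, N m; "width": opening from 0.0 (shut) to 1.0 (fully open); "gripper_force": force on a finger pad.
Only numpy, scipy, OpenCV 4.12 (cv2) and the standard library are available. Lean on these libraries where they do the work, as an engineer would, in place of code of your own. Each camera call takes 0.05 s, during which the arm holds its last target. There are 200 camera calls.

## Working session

There is one attempt and no reset: what is moved stays moved. The work goes in short steps, Python scripts to look and compute and a shell command to move; the robot and the scene stay as the last step left them, time stands still between calls to the robot, and variables do not carry over. Pictures are saved under pics/ and viewed, at most 10 in all, crops included, and the job is handed in when it is done.

```bash
mkdir -p pics; python3 - <<'E'
from cell import *
import cv2
s=observe();print({k:s[k] for k in('clock','position','ee_rot','force','width')})
for n in('scene','side','wrist'):
    cv2.imwrite(f'pics/{n}0.png',get_image(n)[...,::-1])
    p=camera_params(n);print(n,p)
E
```

```text
{'clock': 0.0, 'position': array([ 0.15309333, -0.60547005,  0.2369505 ]), 'ee_rot': array([-3.11603473e+00, -3.87901751e-01,  5.88535811e-04]), 'force': array([-0.77099227, -0.20400703,  0.07978813]), 'width': 0.9972389695388558}
scene {'intrinsics': array([[502.56446604,   0.        , 267.18698897],
       [  0.        , 502.56446604, 215.6905523 ],
       [  0.        ,   0.        ,   1.        ]]), 'eye': array([ 0.78568897, -0.37174363,  0.71534611]), 'rotation': array([-2.41423228, -0.65980817,  0.21908048])}
side {'intrinsics': array([[468.95944796,   0.        , 280.85463712],
       [  0.        , 468.95944796, 208.77717502],
       [  0.        ,   0.        ,   1.        ]]), 'eye': array([ 0.53478512, -0.63636689,  0.57012854]), 'rotation': array([-2.1627895 ,  0.05906516, -0.0278094 ])}
wrist {'intrinsics': array([[371.80856181,   0.        , 277.45539102],
       [  0.        , 371.80856181, 205.09183866],
       [  0.        ,   0.        ,   1.        ]]), 'T_tool_cam': array([[-9.26373683e-04, -9.54393919e-01, -2.98548805e-01,
         8.00531399e-02],
       [ 9.99999571e-01, -8.90498698e-04, -2.56195105e-04,
         5.89715820e-04],
       [-2.13462720e-05, -2.98548915e-01,  9.54394334e-01,
        -1.46638983e-01],
       [ 0.00000000e+00,  0.00000000e+00,  0.00000000e+00,
         1.00000000e+00]])}
```

View pics/scene0.png

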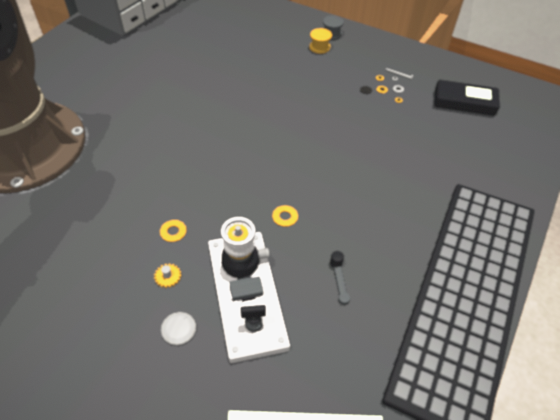

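View pics/side0.png

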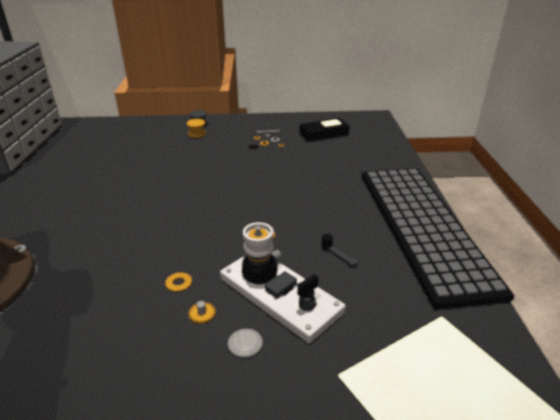

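The scene and side pictures show the holder, with the spool at about (239,232) and the knob at about (253,313) in scene. I'll enlarge both to get pixel positions.

```bash
python3 - <<'E'
import cv2,numpy as np
a=cv2.imread('pics/scene0.png')[205:355,190:290];b=cv2.imread('pics/side0.png')[215:335,215:345]
a=cv2.resize(a,None,fx=4,fy=4,interpolation=2);b=cv2.resize(b,None,fx=3,fy=3,interpolation=2)
o=np.zeros((600,790,3),np.uint8);o[:,:400]=a;o[:360,400:]=b
cv2.imwrite('pics/c1.png',o)
E
```

```text
(no output)
```

View pics/c1.png

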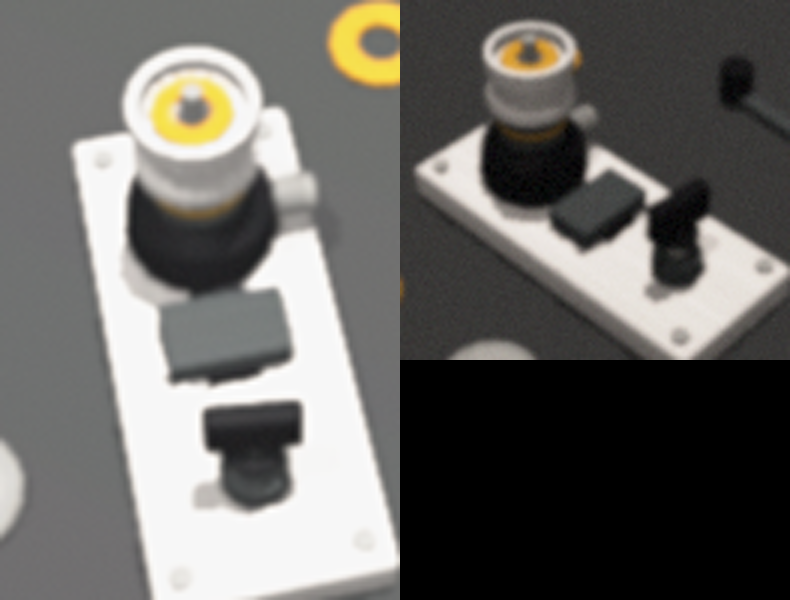

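Crop: scene shaft tip ≈ (237.8,228), rim centre (238.2,230.5), knob top centre (253.2,307.8), with bar ends (241.8,308) and (265,306.5). Side: tip (258.3,227), knob top (307.7,281.7).

```bash
cat > h.py <<'E'
from cell import *
import numpy as np, cv2
from scipy.spatial.transform import Rotation as R
def cam(n):
    p=camera_params(n);K=p['intrinsics']
    if n=='wrist':
        s=observe();T=p['T_tool_cam'];Rt=R.from_rotvec(s['ee_rot']).as_matrix()
        return K,Rt@T[:3,:3],s['position']+Rt@T[:3,3]
    return K,R.from_rotvec(p['rotation']).as_matrix(),np.array(p['eye'])
def onz(n,uv,z):
    K,M,e=cam(n);d=M@np.linalg.solve(K,[uv[0],uv[1],1.]);return e+d*(z-e[2])/d[2]
def proj(n,P):
    K,M,e=cam(n);q=K@(M.T@(np.array(P)-e));return q[:2]/q[2]
def step(P,yaw):
    """tool-frame row numbers to go to TCP P with tool down, tool y along world yaw (mod pi)"""
    s=observe();M=R.from_rotvec(s['ee_rot'])
    best=None
    for k in(0,np.pi):
        y=np.array([np.cos(yaw+k),np.sin(yaw+k),0]);z=np.array([0,0,-1.]);x=np.cross(y,z)
        r=(M.inv()*R.from_matrix(np.c_[x,y,z])).as_rotvec()
        if best is None or np.linalg.norm(r)<np.linalg.norm(best):best=r
    d=np.array(P)-s['position']
    print('clock',s['clock'],'pos',s['position'].round(4),'world d',d.round(4),'tool d',M.inv().apply(d).round(4),'turn',best.round(3),'dist',np.linalg.norm(d).round(3),'q',s['joints'].round(2))
E
python3 - <<'E'
from h import *
for n,t,r,k in(('scene',(237.8,228),(238.2,230.5),(253.2,307.8)),('side',(258.3,227),(258.3,231.3),(307.7,281.7))):
    print(n,onz(n,t,.118),onz(n,r,.111),onz(n,k,.074))
a=[onz('scene',p,.074) for p in((241.8,308),(265,306.5))];print('bar',a[1]-a[0])
a=[onz('scene',p,.02) for p in((208.5,241.2),(261.5,232.5))];print('edge',a[1]-a[0])
E
```

```text
scene [ 0.53003492 -0.01934965  0.118     ] [ 0.53000731 -0.01877203  0.111     ] [ 0.60459005 -0.09943658  0.074     ]
side [ 0.52973103 -0.01694248  0.118     ] [ 0.52949374 -0.01927246  0.111     ] [ 0.60322647 -0.10352555  0.074     ]
bar [0.02692495 0.01863738 0.        ]
edge [0.06720957 0.06058873 0.        ]
```

```bash
python3 - <<'E'
from h import *
step([.604,-.1005,.20],np.radians(34.7+90))
E
```

```text
clock 0.15 pos [ 0.1532 -0.6056  0.2371] world d [ 0.4508  0.5051 -0.0371] tool d [ 0.5609 -0.379   0.0375] turn [-0.001 -0.    -0.358] dist 0.678 q [ 1.22  0.44  0.02  1.57 -0.01  1.13 -0.08]
```

```bash
python3 -m pendant '[0.025,-0.017,0,0,0,0,0.0918, 0.05,-0.034,0,0,0,0,0.0918, 0.05,-0.034,0,0,0,0,0.0918, 0.05,-0.034,0,0,0,0,0.0918, 0.05,-0.034,0,0,0,0,0.0918, 0.05,-0.034,0,0,0,0,0.0918, 0.05,-0.034,0,0,0,0,0.0918, 0.05,-0.034,0,0,0,0,0.0918, 0.05,-0.034,0,0,0,0,0.0918, 0.05,-0.034,0,0,0,0,0.0918]' 40
python3 - <<'E'
from h import *
step([.604,-.1005,.20],np.radians(34.7+90))
E
```

```text
clock: 1.4
position: [0.5355, -0.1748, 0.2377]
ee_rot: [3.117, 0.388, -0.0]
force: [0.9, -1.1, -0.8]
width: 0.999
gripper_force: 0.0
clock 1.4 pos [ 0.5355 -0.1748  0.2377] world d [ 0.0685  0.0743 -0.0377] tool d [ 0.0846 -0.0553  0.0376] turn [ 0.     0.    -0.358] dist 0.108 q [ 0.38  0.35 -0.21  1.71  0.08  1.09 -1.18]
```

```bash
python3 -m pendant '[0.0423,-0.0276,0.0088,0,0,0,0.0918, 0.0423,-0.0276,0.0088,0,0,0,0.0918, 0,0,0.01,0,0,-0.18,0.0918, 0,0,0.01,0,0,-0.178,0.0918, 0,0,0,0,0,0,0.0918]'
python3 - <<'E'
from h import *
step([.604,-.1005,.20],np.radians(34.7+90))
cv2.imwrite('pics/w1.png',get_image('wrist')[...,::-1])
print(proj('wrist',[.604,-.1005,.074]),proj('wrist',[.530,-.0185,.118]))
E
```

```text
clock: 2.02
position: [0.6023, -0.1021, 0.199]
ee_rot: [-2.998, -0.935, 0.003]
force: [-0.1, -0.2, -0.0]
width: 1.002
gripper_force: 0.0
clock 2.025 pos [ 0.6023 -0.1021  0.199 ] world d [0.0017 0.0016 0.001 ] tool d [ 0.0023 -0.0004 -0.001 ] turn [-0.002  0.002 -0.001] dist 0.003 q [ 0.29  0.47 -0.31  1.64  0.16  1.06 -1.03]
[276.49823975 195.78880894] [110.63222323 235.51011326]
```

View pics/w1.png

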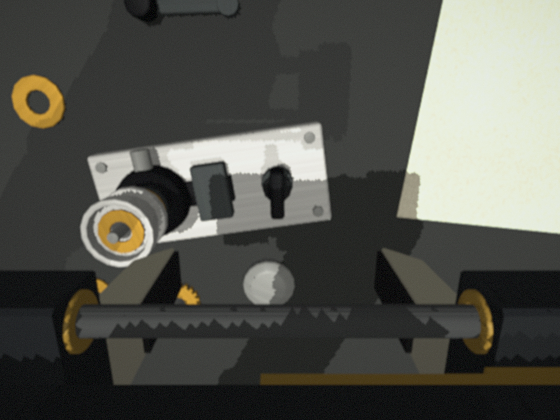

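The wrist view shows the shaft tip near (113,238), and the knob bar upright in the picture around column 278, close to the prediction of (276,196). I'll zoom in for the bar angle and centre.

```bash
python3 - <<'E'
from h import *
im=cv2.imread('pics/w1.png')[150:230,235:325]
im=cv2.convertScaleAbs(im,alpha=2.2,beta=10)
cv2.imwrite('pics/c2.png',cv2.resize(im,None,fx=7,fy=7,interpolation=2))
P=np.array([.604,-.1005,.074]);u=np.array([np.cos(np.radians(34.7)),np.sin(np.radians(34.7)),0])
for s in(-.019,0,.019):print((proj('wrist',P+s*u)-[235,150])*7)
E
```

```text
[291.4850121  485.14357479]
[290.48767825 320.5216626 ]
[289.44947566 149.15387445]
```

View pics/c2.png

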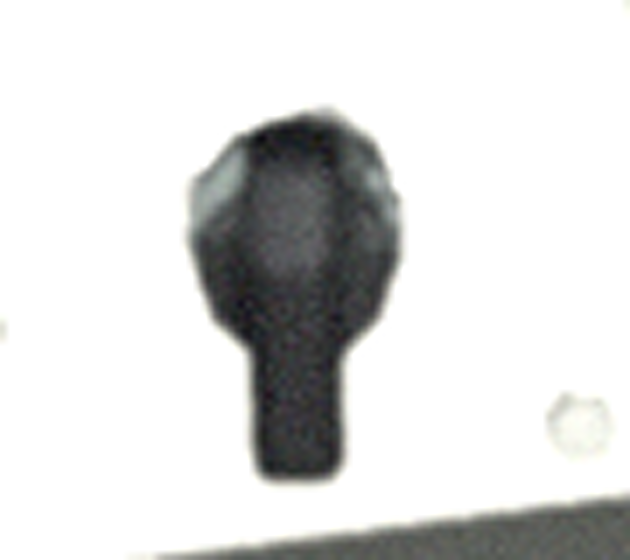

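The bar's upper end is at about (292,150) and its lower end at (298,475) in the crop. It is centred within 1 mm and aligned within about 1°, so I'll descend and grip.

```bash
python3 -m pendant '[0.0023,0,0.03,0,0,0.01,0.04, 0,0,0.05,0,0,0,0.04, 0,0,0.03,0,0,0,0.04, 0,0,0.018,0,0,0,0.04, 0,0,0,0,0,0,0.04, 0,0,0,0,0,0,0.0, 0,0,0,0,0,0,0.0, 0,0,0,0,0,0,0.0,  0,0,0,0,0,0,0.0]' 40
python3 -c "
from h import *
step([.604,-.1005,.07],np.radians(124));s=observe();print(s['force'],s['ft_torque'],s['width']*.0918)"
```

```text
clock: 3.2
position: [0.6049, -0.0997, 0.0727]
ee_rot: [-3.002, -0.923, -0.0]
force: [-1.8, 1.7, 3.9]
width: 0.115
gripper_force: 40.0
clock 3.2 pos [ 0.6049 -0.0997  0.0727] world d [-0.0009 -0.0008 -0.0027] tool d [-0.0011  0.0001  0.0027] turn [-0.001 -0.001  0.003] dist 0.003 q [ 0.27  0.61 -0.28  1.75  0.22  0.81 -1.09]
[-1.76089745  1.71885632  3.87126924] [0.57233461 0.52959038 0.03608826] 0.01055737782297418
```

```bash
python3 -m pendant '[0,0,0.002,0,0,0,0, 0,0,0.002,0,0,0,0, 0,0,0.002,0,0,0,0, 0,0,0.001,0,0,0,0, 0,0,0,0,0,0,0, 0,0,0,0,0,0,0]' 40
python3 -c "
from h import *
s=observe();print(s['position'],s['force'],s['ft_torque'],s['width']*.0918)"
```

```text
clock: 3.95
position: [0.605, -0.0998, 0.0666]
ee_rot: [-3.003, -0.923, -0.001]
force: [-8.1, 5.1, 20.6]
width: 0.115
gripper_force: 40.0
[ 0.60501085 -0.09980015  0.06664429] [-8.09624327  5.08019354 20.55906864] [1.06601004 1.76389989 0.04185923] 0.010554280961704299
```

```bash
python3 -m pendant '[0,0,0.001,0,0,0,0, 0,0,0,0,0,0,0]' 40
python3 -m pendant '[0,0,0,0,0,0.15,0, 0,0,0,0,0,0.17,0, 0,0,0,0,0,0.17,0, 0,0,0,0,0,0.17,0, 0,0,0,0,0,0.17,0, 0,0,0,0,0,0.17,0, 0,0,0,0,0,0.17,0]'
python3 -c "
from h import *
s=observe();print(s['position'],s['force'],s['ft_torque'],s['joints'].round(2));step([.605,-.0998,.0666],np.radians(124))"
```

```text
clock: 4.2
position: [0.6051, -0.0998, 0.0665]
ee_rot: [3.003, 0.923, 0.001]
force: [-11.0, 4.9, 28.9]
width: 0.115
gripper_force: 40.1
clock: 5.08
position: [0.605, -0.1009, 0.0665]
ee_rot: [-3.01, 0.898, -0.001]
force: [-9.6, 3.4, 27.6]
width: 0.119
gripper_force: 40.0
[ 0.60500375 -0.10087063  0.06653448] [-9.60069796  3.36837614 27.59019008] [0.75528862 2.54186836 0.03117457] [ 0.05  0.6   0.04  1.78 -0.04  0.77 -2.04]
clock 5.075 pos [ 0.605  -0.1009  0.0665] world d [-0.      0.0011  0.0001] tool d [-0.0006 -0.0009 -0.0001] turn [ 0.000e+00 -1.000e-03 -1.173e+00] dist 0.001 q [ 0.05  0.6   0.04  1.78 -0.04  0.77 -2.04]
```

```bash
for i in 1; do python3 -m pendant '[0,0,0,0,0,0.1,0, 0,0,0,0,0,0.1,0, 0,0,0,0,0,0.05,0, 0,0,0,0,0,0,0]'; done
python3 -c "
from h import *
s=observe();print(s['force'],s['ft_torque']);step([.605,-.0998,.0666],np.radians(124))"
python3 -m pendant '[0,0,0,0,0,0.06,0, 0,0,0,0,0,0,0]'
python3 -c "
from h import *
s=observe();print(s['force'],s['ft_torque']);step([.605,-.0998,.0666],np.radians(124))"
```

```text
clock: 5.58
position: [0.6049, -0.101, 0.0665]
ee_rot: [2.879, -1.258, 0.001]
force: [-11.0, 2.1, 28.2]
width: 0.11
gripper_force: 40.7
[-10.98368279   2.11443514  28.21360569] [0.68528215 2.6635718  0.58039402]
clock 5.575 pos [ 0.6049 -0.101   0.0665] world d [0.0001 0.0012 0.0001] tool d [-0.0008 -0.0008 -0.0001] turn [ 0.000e+00 -1.000e-03 -1.417e+00] dist 0.001 q [ 0.    0.6   0.11  1.78 -0.09  0.77 -2.24]
clock: 5.82
position: [0.6049, -0.1009, 0.0664]
ee_rot: [2.84, -1.343, 0.001]
force: [-10.6, 2.0, 29.2]
width: 0.122
gripper_force: 42.8
[-10.63760111   1.9703994   29.22983789] [0.63017201 2.47890819 0.90609901]
clock 5.825 pos [ 0.6049 -0.1009  0.0664] world d [0.0001 0.0011 0.0002] tool d [-0.0008 -0.0008 -0.0002] turn [ 0.000e+00 -1.000e-03 -1.477e+00] dist 0.001 q [-0.01  0.6   0.13  1.78 -0.1   0.77 -2.28]
```

```bash
python3 -m pendant '[0,0,0,0,0,0,0.03, 0,0,0,0,0,0,0.05, 0,0,0,0,0,0,0.05, 0,0,-0.03,0,0,0,0.05, 0,0,-0.06,0,0,0,0.0918, 0,0,-0.06,0,0,0,0.0918, 0,0,0,0,0,0,0.0918]'
python3 - <<'E'
from h import *
step([.530,-.0185,.21],np.radians(42.3))
cv2.imwrite('pics/w2.png',get_image('wrist')[...,::-1])
cv2.imwrite('pics/s2.png',get_image('scene')[...,::-1])
for n in('wrist','scene'):print(proj(n,[.604,-.1005,.068]),proj(n,[.530,-.0185,.118]))
E
```

```text
clock: 6.7
position: [0.6079, -0.1015, 0.2191]
ee_rot: [-2.836, 1.344, -0.014]
force: [0.2, 0.2, -0.8]
width: 0.822
gripper_force: 0.0
clock 6.7 pos [ 0.6079 -0.1015  0.2191] world d [-0.0779  0.083  -0.0091] tool d [-0.1136  0.0077  0.0083] turn [-0.006 -0.007 -0.052] dist 0.114 q [-0.03  0.43  0.16  1.64 -0.08  1.07 -2.31]
[276.90169787 194.12921447] [283.71939198 348.12530324]
[252.5337829  310.14617331] [238.09138273 227.58723383]
```

View pics/w2.png

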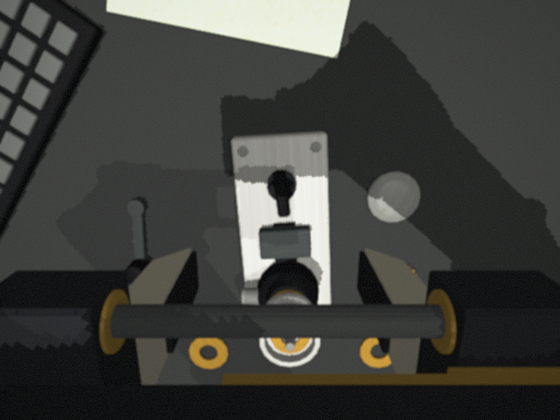

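The knob bar at (283,195) now lies along the plate's long axis, so it's at its stop. Now to the spool.

```bash
python3 -m pendant '[-0.04,0.0027,0,0,0,-0.02,0.0918, -0.05,0.003,0.005,-0.003,-0.003,-0.02,0.0918, -0.0236,0.002,0.0033,-0.003,-0.004,-0.012,0.0918, 0,0,0,0,0,0,0.0918, 0,0,0,0,0,0,0.0918]'
python3 - <<'E'
from h import *
step([.530,-.0185,.21],np.radians(42.3))
im=get_image('wrist')[...,::-1];s=np.array([227,150])
cv2.imwrite('pics/w3.png',cv2.resize(im[140:250,205:355],None,fx=5,fy=5,interpolation=2))
for P in([.530,-.0185,.118],[.530,-.0185,.111],[.605,-.1003,.068]):print((proj('wrist',P)-[205,140])*5)
E
```

```text
clock: 7.42
position: [0.5257, -0.0199, 0.205]
ee_rot: [2.87, -1.27, -0.015]
force: [0.5, -0.5, -0.4]
width: 0.997
gripper_force: 0.0
clock 7.425 pos [ 0.5257 -0.0199  0.205 ] world d [0.0043 0.0014 0.005 ] tool d [ 0.0018 -0.0041 -0.005 ] turn [ 0.007  0.007 -0.001] dist 0.007 q [-0.16  0.31  0.12  1.86 -0.04  0.99 -2.42]
[318.24983321 367.47975644]
[319.08015883 350.6835021 ]
[ 313.69125368 -497.99370301]
```

View pics/w3.png

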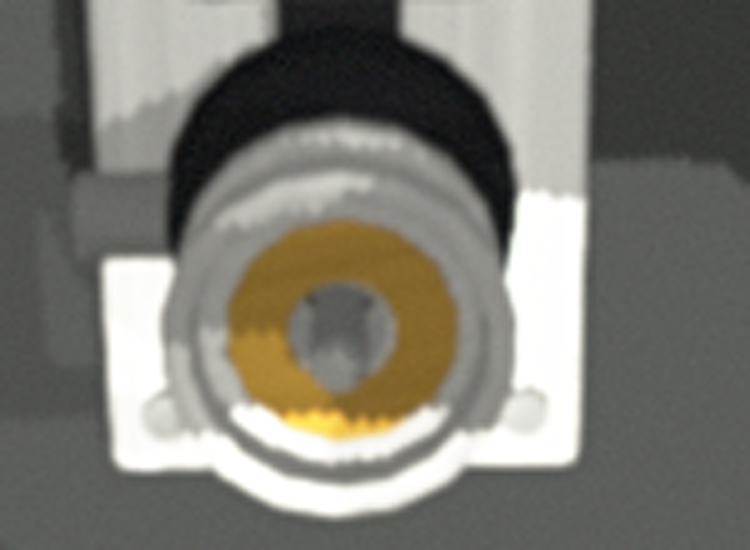

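The spool outline runs from columns 165 to 513 in the crop (centre about 339), with the tip near (342,362). The prediction was 319, so the offset is about 2.8 mm along tool y. I'll square the tool, settle and measure again.

```bash
python3 -m pendant '[0.0018,-0.002,-0.005,0.007,0.007,0,0.0918, 0,0,0,0,0,0,0.0918, 0,0,0,0,0,0,0.0918, 0,0,0,0,0,0,0.0918, 0,0,0,0,0,0,0.0918]'
python3 - <<'E'
from h import *
step([.530,-.0185,.21],np.radians(42.3));print(observe()['dq'].round(3))
im=get_image('wrist')[...,::-1]
c=cv2.resize(im[70:250,205:355],None,fx=3.3,fy=3.3,interpolation=2)
d=cv2.resize(get_image('side')[215:335,215:345,::-1],None,fx=2.2,fy=2.2,interpolation=2)
o=np.zeros((594,495+286,3),np.uint8);o[:,:495]=c;o[:264,495:]=d
cv2.imwrite('pics/w4.png',o)
for P in([.530,-.0185,.118],[.530,-.0185,.111],[.605,-.1003,.068],[.5257,-.0199,.118]):print((proj('wrist',P)-[205,70])*3.3)
step([.530,-.0185,.21],np.radians(42.3))
E
```

```text
clock: 8.1
position: [0.5283, -0.0191, 0.2108]
ee_rot: [-2.873, 1.27, -0.0]
force: [0.1, 0.3, 0.4]
width: 1.0
gripper_force: 0.0
clock 8.1 pos [ 0.5283 -0.0191  0.2108] world d [ 0.0017  0.0006 -0.0008] tool d [ 0.0007 -0.0017  0.0008] turn [-0.001  0.     0.   ] dist 0.002 q [-0.16  0.3   0.12  1.85 -0.04  0.99 -2.42]
[-0.001 -0.003 -0.     0.002 -0.001 -0.001 -0.   ]
[226.02547105 471.19393723]
[226.41411652 460.635946  ]
[224.84932249 -85.29019859]
[246.04228931 479.73258793]
clock 8.2 pos [ 0.5283 -0.0191  0.2108] world d [ 0.0017  0.0006 -0.0008] tool d [ 0.0007 -0.0017  0.0008] turn [-0.001  0.     0.   ] dist 0.002 q [-0.16  0.3   0.12  1.85 -0.04  0.99 -2.42]
```

View pics/w4.png

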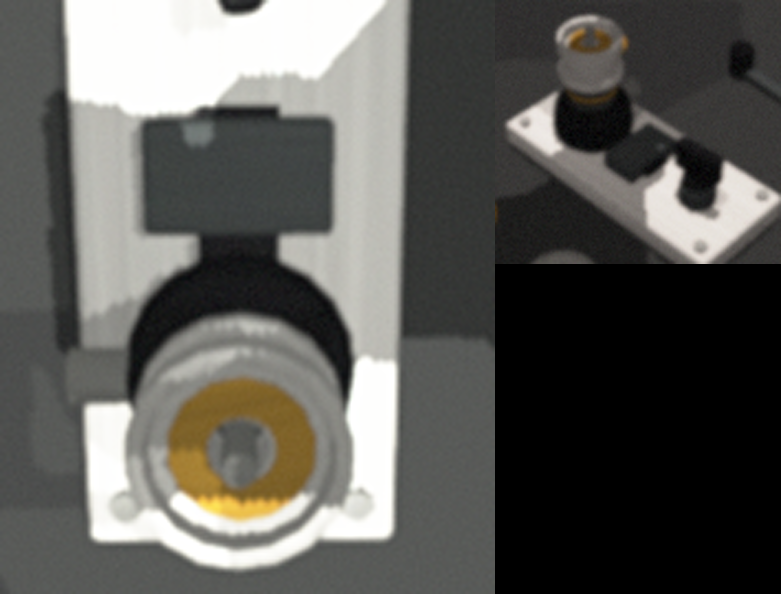

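The spool's outline is centred at column 239.5 in the crop. The knob shows the same offset, so most of it is wrist-camera bias. I'll descend with a small -y correction and close gently, watching the side force.

```bash
python3 -m pendant '[0,-0.0006,0.03,0,0,0,0.0918, 0,0,0.04,0,0,0,0.08, 0,0,0.03,0,0,0,0.07, 0,0,0.017,0,0,0,0.065, 0,0,0.0065,0,0,0,0.065, 0,0,0,0,0,0,0.06, 0,0,0,0,0,0,0.06]'
python3 -c "
from h import *
s=observe();print(s['force'],s['ft_torque']);step([.530,-.0185,.087],np.radians(42.3))"
python3 -m pendant '[0,0,0,0,0,0,0.055, 0,0,0,0,0,0,0.045, 0,0,0,0,0,0,0.045, 0,0,0,0,0,0,0.045,0,0,0,0,0,0,0.045]' 6
python3 -c "
from h import *
s=observe();print(s['force'],s['ft_torque'],s['width']*.0918);step([.530,-.0185,.087],np.radians(42.3))"
```

```text
clock: 9.07
position: [0.5295, -0.0186, 0.0882]
ee_rot: [-2.872, 1.269, -0.003]
force: [-0.5, 0.2, 0.6]
width: 0.657
gripper_force: 0.0
[-0.47710548  0.23365124  0.62021876] [ 0.09257547  0.05326475 -0.02198658]
clock 9.075 pos [ 0.5295 -0.0186  0.0882] world d [ 0.0005  0.0001 -0.0012] tool d [ 0.0002 -0.0005  0.0012] turn [-0.002 -0.001  0.   ] dist 0.001 q [-0.14  0.46  0.1   1.98 -0.07  0.71 -2.4 ]
clock: 9.7
position: [0.5291, -0.0186, 0.0878]
ee_rot: [-2.872, 1.269, -0.001]
force: [-1.6, -0.5, 6.6]
width: 0.533
gripper_force: 6.0
[-1.6009351  -0.49509205  6.62268004] [ 0.04699583  0.3361715  -0.02515006] 0.048899968395292356
clock 9.7 pos [ 0.5291 -0.0186  0.0878] world d [ 0.0009  0.0001 -0.0008] tool d [ 0.0005 -0.0008  0.0008] turn [-0.002 -0.     0.   ] dist 0.001 q [-0.14  0.46  0.1   1.98 -0.07  0.71 -2.4 ]
```

```bash
python3 -m pendant '[0,0,0,0,0,0,0.045, 0,0,-0.002,0,0,0,0.045, 0,0,-0.003,0,0,0,0.045, 0,0,0,0,0,0,0.045]' 20
python3 -c "
from h import *
s=observe();print(s['force'],s['ft_torque'],s['width']*.0918);step([.530,-.0185,.087],np.radians(42.3))"
```

```text
clock: 10.2
position: [0.5289, -0.0186, 0.0925]
ee_rot: [-2.872, 1.269, -0.001]
force: [0.3, -0.3, -0.6]
width: 0.527
gripper_force: 20.0
[ 0.29846946 -0.27705911 -0.63349972] [ 0.046227    0.01386646 -0.02198929] 0.04837829161117092
clock 10.2 pos [ 0.5289 -0.0186  0.0925] world d [ 0.0011  0.0001 -0.0055] tool d [ 0.0006 -0.0009  0.0055] turn [-0.001 -0.     0.   ] dist 0.006 q [-0.14  0.45  0.1   1.97 -0.07  0.72 -2.4 ]
```

```bash
python3 -m pendant '[0,0,-0.006,0,0,0,0.045, 0,0,-0.011,0,0,0,0.045, 0,0,-0.013,0,0,0,0.045, 0,0,-0.013,0,0,0,0.045, 0,0,-0.013,0,0,0,0.045, 0,0,-0.013,0,0,0,0.045, 0,0,-0.012,0,0,0,0.045, 0,0,-0.01,0,0,0,0.045, 0,0,-0.006,0,0,0,0.045, 0,0,-0.001,0,0,0,0.045]'
python3 -m pendant '[0,0,0,0,0,0,0.045, 0,0,0,0,0,0,0.045, 0,0,0,0,0,0,0.045, 0,0,0,0,0,0,0.045]'
python3 - <<'E'
from h import *
s=observe();print(s['force'],s['width']*.0918);step([.529,-.0186,.191],np.radians(42.3))
a=get_image('scene')[190:360,180:300,::-1];b=get_image('side')[150:340,205:345,::-1]
w=get_image('wrist')[:,:,::-1]
o=np.zeros((600,800,3),np.uint8)
a=cv2.resize(a,(282,400));b=cv2.resize(b,(295,400));o[:400,:282]=a;o[:400,282:577]=b
c=cv2.resize(w[170:420:,150:410],(223,214));o[:214,577:]=c
cv2.imwrite('pics/f.png',o)
E
```

```text
clock: 11.45
position: [0.5289, -0.0187, 0.1906]
ee_rot: [-2.872, 1.27, -0.001]
force: [0.1, 0.3, -1.5]
width: 0.53
gripper_force: 20.0
clock: 11.95
position: [0.5287, -0.0187, 0.1902]
ee_rot: [-2.873, 1.27, -0.0]
force: [0.1, -0.5, -1.3]
width: 0.532
gripper_force: 20.0
[ 0.11187808 -0.53718471 -1.25285014] 0.04881975602065462
clock 11.95 pos [ 0.5287 -0.0187  0.1902] world d [0.0003 0.0001 0.0008] tool d [ 0.0001 -0.0003 -0.0008] turn [-0.001  0.     0.   ] dist 0.001 q [-0.16  0.33  0.12  1.88 -0.05  0.94 -2.42]
```

View pics/f.png

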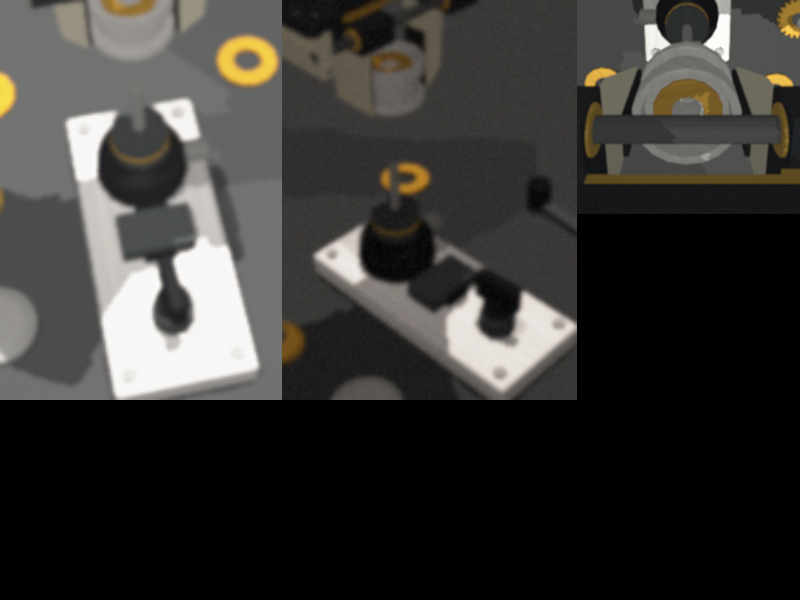

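The picture shows the spool gripped level above the bare shaft with the washer in its top (scene crop (130,5), side crop (390,62)). The knob lies along the plate. The gap is about 59 mm.

```bash
python3 -c "
from cell import *
print(observe()['position'],sign_off())"
```

```text
the job is handed in; nothing more can be done
[ 0.52876704 -0.01870472  0.19030912] None
```

The job is handed in at about 12 s on the robot's clock: the knob was pushed fully down and then turned clockwise to its stop, and the spool is held level about 6 cm above the shaft tip with the washer still in its top.

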